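Back the sample carousel up one place

ROBOT

A 6-joint arm with a two-finger parallel gripper is mounted at the origin on a cart in front of the work surface, level with it; the furniture and walls round the work are solid. World frame = base frame: x ahead of the robot, y to its left, z up, the work surface at z = 0. Lengths are in m, angles in rad, forces in N, time in s.
With the tool pointing down it reaches from about 0.375 to 0.9 m from the base axis. Payload 3.1 kg.
Tool frame: the origin (TCP) lies between the finger pads; the fingertips stand manip.tips_ahead ahead of it and the grasp point (between the pads) lies 3 mm ahead of it (manip.tips_ahead is the distance from the TCP to the fingertips, in m); z points along the fingers, y is the line along which they close (so a half turn about z gives the same grasp; the last joint's range is limited). The gripper opens to 87 mm and grips with 3 to 60 N. Pads are 19 mm wide; open, the fingers measure 117 mm over their backs; the gripper's body (75 mm by 190 mm) begins 51 mm behind the grasp point.
Start: joints at [-1.369, 0.527, 1.433, -0, 1.181, -0.178], TCP at [0.232, -0.58, 0.245] pointing down, gripper open.
Joint ranges: [-3.08, 3.08], [-0.75, 2.2], [0.22, 2.44], [-1.43, 4.57], [0, 2.65], [-2.85, 2.85]. Speed limits (rad/s): [2.79, 2.79, 3.14, 3.14, 3.14, 3.14].

INTERFACE

Orientations are given as a 3x3 rotation matrix whose columns are the frame's x, y, z axes.
In Python, from bench import manip gives the robot as it stands. Calls block until the motion is done:
- manip.movep(position, orientation): joint-space move of the TCP to a pose.
- manip.servo_line(position, feed=0.15, frame=None): straight line of the TCP; frame=None keeps the orientation; feed is the mean speed in m/s.
- manip.move_j(angles): joint-space move.
- manip.let_go() and manip.gripper_close(effort=None): open the fingers fully, or close them until they stop; effort is the grip in N (None keeps the last).
- manip.wait(seconds).
- manip.ik(position, orientation): joint angles nearest the present ones, or None.
- manip.capture(name): name is "scene" or "top" or "wrist"; returns the picture (384x512x3 uint8, blue, green, red); there is no depth.
- manip.calibration(name): a dict with "fx", "fy", "cx", "cy" (pixels), "rvec" (rotation vector, rad) and "tvec" (3), from world to camera coordinates, as OpenCV has them. Camera axes: x right, y down, z forward; pixel columns grow to the right and rows downward; lengths in m; the calibration is good to about 2 mm. A picture is of the moment at which its call begins: read the wrist's pose just before it. calibration takes no time and is no camera call; for the wrist camera it gives the pose at the moment of the call.
A pose or a line that the arm cannot do raises manip.MotionError and nothing moves.
- manip.hand_in(): hands the job in; it is judged then, once.
Readings, each from a call of its own:
- manip.current_time_s(): time.
- manip.current_joint_pos(): joint angles.
- manip.current_joint_vel(): joint speeds.
- manip.current_tau(): joint torques, N m.
- manip.current_tool_pos(): TCP position.
- manip.current_eef_rot(): TCP orientation.
- manip.current_wrist_force(): force on the tool from outside, world axes, zero at the start.
- manip.current_torque(): the same for the moment, N m.
- manip.current_finger_gap(): finger opening in m.
- manip.current_grasp_force(): force on a finger pad.
Only numpy, scipy, OpenCV 4.12 (cv2) and the standard library are available. Lean on these libraries where they do the work, as an engineer would, in place of code of your own. Each camera call takes 0.05 s, during which the arm holds its last target. There are 200 camera calls.

TASK

The sample carousel on the bench has been clicked one place too far clockwise, so the white-lidded jar that is still to be tested has gone past the red pointer. With a fingertip throw the pawl's red-ball lever over so that the pawl lifts out of its notch and stays up, push the wheel back (counter-clockwise) one place by one of its black posts so that the white-lidded jar stands at the red pointer, then tip the lever back so that the pawl drops fully into the notch. It is all done by pushing: do not touch or lift the jars, and leave the things round the carousel alone.

Things in the scene. Friction and masses are not known exactly. Their poses are not given: they have to be found in the camera images.
- carousel: Fixed round grey foot of the sample carousel, 314 mm across, 8 mm thick; the wheel turns on it. Origin: underside of the foot, on the wheel's upright axis. -x points to the red pointer, -y to the pawl, z up. The pawl's bracket stands at x 7 to 53, y -153 to -135 mm and is 58 mm high.
- pointer (a point): Tip of the red pointer, a small triangle fixed at the front edge of the foot, 140 mm from the wheel's axis, its top 25 mm above the bench.
- wheel (a joint): Turn of the wheel about its upright axis, rad; starts within 0.03 of 0; counter-clockwise seen from above (the way back) is positive; one place is 60 degrees, 1.047. It turns stiffly (1 to 2 N at a post) and stays where it is left. With the pawl down it has play from 0.045 below to 0.07 above 0, 1.047, ...; it is then stopped hard counter-clockwise but can click on clockwise.
- wheel_hub (a point): Centre of the wheel, 18 mm above the bench. Light grey disc of 122 mm radius (top 18 mm up) in a steel index ring of 122 to 138 mm radius (top 24 mm up) with six notches, each with a square stop and a ramp. On the disc: six black cup holders 13 mm high on a 68 mm radius, a 53 mm high hub, and six black posts.
- near_post (a point): Centre of the top of one of the wheel's six like black posts: 14 mm in diameter, upright, 18 to 60 mm above the bench, on a 113.5 mm radius, every 60 degrees, halfway between cup holders. It turns with the wheel. It starts 30 degrees clockwise of the pointer (to its left seen from the robot) and has to end 30 degrees counter-clockwise of it.
- pawl (a joint): Lift of the steel pawl, rad: 0 fully down in a notch, about 0.17 with its nose on top of the index ring between notches, 1.0 thrown over. It is weighted by its ball: beyond 0.6 it falls open and stays up, short of 0.5 it falls shut. Dropped with the wheel within 0.04 of a whole place it falls right in; else it lies on the ring until the wheel is nudged. Under 1 N at the ball moves it.
- pawl_hinge (a point): Pawl's level hinge pin, which lies along the carousel's y axis, 36 mm above the bench. From it the 50 mm arm (top 41 mm up) points to the carousel's -x; the 8 mm wide nose at its end hangs into a notch and rises as the lever goes over to +x.
- lever_ball (a point): Centre of the red ball, 20 mm in diameter, on the pawl's thumb lever, 44 mm from the hinge. Pawl down: ball 77 mm above the bench, 15 mm on the carousel's -x side of the hinge. Thrown over: 71 mm high, 26 mm on the +x side. Push it along the carousel's +x to lift the pawl, along -x to drop it. Both sides of the ball are free.
- jar_white: White-lidded sample jar, 57 mm in diameter, 67 mm high, standing loose in a cup holder of the wheel, at the start one place clockwise of the red pointer. Origin: centre of its underside, 18 mm above the bench, z up.
- jar_black: Brown sample jar with a black lid, 54 mm in diameter, 65 mm high, loose in a cup holder. Origin: centre of its underside.
- jar_blue: Green sample jar with a blue lid, 49 mm in diameter, 58 mm high, loose in a cup holder. Origin: centre of its underside.
- jar_black_b: A second brown sample jar with a black lid, 54 mm in diameter, 65 mm high, loose in a cup holder. Origin: centre of its underside.
- stopwatch: Stopwatch lying on the bench in front of the pawl side, 73 x 58 x 14 mm. Origin: centre of its underside. Leave alone.
- beaker: Empty glass beaker, 54 mm in diameter, 65 mm high, standing outside the pawl. Origin: centre of its underside. Leave alone.
- dropper: Amber dropper bottle, 39 mm in diameter, 109 mm high, standing in front of the carousel at its left. Origin: centre of its underside. Leave alone.
Things that resemble listed ones, but are neither listed nor needed, are in the scene too. What is shaped like the jar_black but pink or purple is not meant.

How it is judged:
On the way, in this order (a step that is already met when the one before it is completed fails the run):
1. the pawl is thrown over and stays up (value of joint pawl above 0.85 rad), for 0.3 s.
2. the wheel has been pushed back about one place (value of joint wheel between 0.93 and 1.2 rad), for 0.2 s.
At the end, for the whole second after the job is handed in: The pawl is down in the notch (within 0.06 rad), the wheel stands still 0.95 to 1.14 rad back, the white-lidded jar is at the red pointer (15 mm sideways), all jars stand upright in their holders, and stopwatch, beaker and dropper bottle are within 30 mm of their starts (value of joint pawl below 0.06 rad and value of joint wheel between 0.95 and 1.14 rad and velocity of joint wheel between -0.05 and 0.05 rad/s and x of jar_white in the frame of carousel between -0.08 and -0.055 m and y of jar_white in the frame of carousel between -0.015 and 0.015 m and angle between each of jar_white, jar_black, jar_blue, jar_black_b's own z axis and vertical below 0.15 rad and height (world z) of each of jar_white, jar_black, jar_blue, jar_black_b below 0.024 m and distance of each of stopwatch, beaker, dropper from where it was at the start of the episode below 0.03 m); the robot touches nothing.
It fails at once if the wheel was turned on clockwise by a third of a place or more (value of joint wheel below -0.35 rad).
It fails at once if the wheel was pushed back a place and a half or more (value of joint wheel above 1.57 rad).
It fails at once if a jar was touched by the fingers (contact force between the fingers and jar_white above 1 N or contact force between the fingers and jar_black above 1 N or contact force between the fingers and jar_blue above 1 N or contact force between the fingers and jar_black_b above 1 N).
It fails at once if a jar was lifted or tipped (height (world z) of any of jar_white, jar_black, jar_blue, jar_black_b above 0.03 m or angle between any of jar_white, jar_black, jar_blue, jar_black_b's own z axis and vertical above 0.3 rad).
It fails at once if something beside the carousel was disturbed (distance of any of stopwatch, beaker, dropper from where it was at the start of the episode above 0.03 m).
It also fails if it takes over 59 s, if anything falls off the work surface, if the arm or the gripper's body presses on something with over 40 N, if the wrist force passes 120 N, or if a joint passes its speed limit or range.

## Working session

There is one attempt and no reset: what is moved stays moved. The work goes in short steps, each a Python script; the robot and the scene stay as the last script left them, time stands still between calls to the robot, and variables do not carry over. Pictures are saved under pics/ and viewed, at most 10 in all, crops included, and the job is handed in when it is done.

```bash
mkdir -p pics; ls; python3 - <<'E'
from bench import manip
import cv2
for n in("scene","top"):
    im=manip.capture(n); cv2.imwrite(f"pics/{n}0.png",cv2.resize(im,(800,600),interpolation=cv2.INTER_CUBIC)); print(n,manip.calibration(n))
print(manip.tips_ahead,manip.current_time_s(),manip.current_finger_gap())
E
```

```text
pics
scene {'fx': 418.2498683574116, 'fy': 418.2498683574116, 'cx': 255.4628826085711, 'cy': 197.75682572356484, 'rvec': array([ 1.207274  , -2.19469068,  1.0209541 ]), 'tvec': array([0.42113617, 0.28395546, 0.88192648])}
top {'fx': 490.33442963538175, 'fy': 490.33442963538175, 'cx': 252.00038262036477, 'cy': 183.45083276104327, 'rvec': array([ 2.12519184, -2.14368633,  0.15857818]), 'tvec': array([0.16722514, 0.53957855, 1.57851959])}
0.022 0.1 0.08737535069772787
```

View pics/scene0.png

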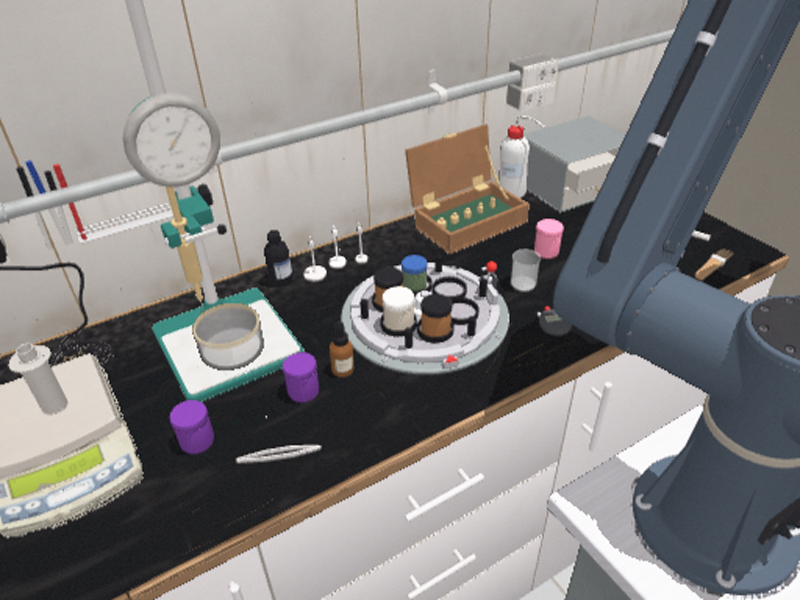

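View pics/top0.png

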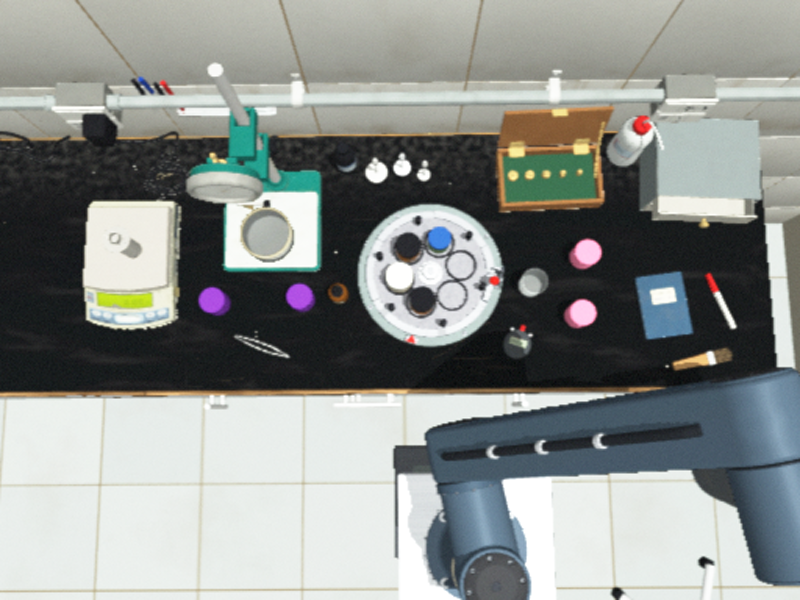

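Both views show the carousel. In the top view the hub is near (431,272), the pointer (411,339), the lever ball (494,281), the beaker (533,282), the stopwatch (518,342) and the dropper (338,292). Next I'll enlarge the carousel.

```bash
python3 - <<'E'
import cv2
from bench import manip
im=manip.capture("top")[120:235,215:365]
cv2.imwrite("pics/topc.png",cv2.resize(im,None,fx=5,fy=5,interpolation=cv2.INTER_CUBIC))
E
```

```text
(no output)
```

View pics/topc.png

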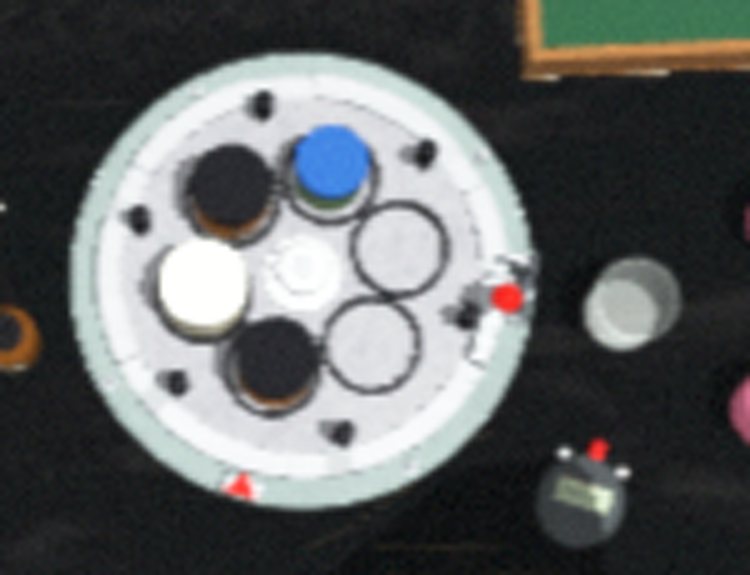

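```bash
cat > h.py <<'E'
import numpy as np, cv2
from bench import manip
from scipy.optimize import least_squares
def proj(P,c):
    K=np.array([[c['fx'],0,c['cx']],[0,c['fy'],c['cy']],[0,0,1]])
    return cv2.projectPoints(np.array(P,float).reshape(-1,1,3),c['rvec'],c['tvec'],K,None)[0][:,0]
def ray(uv,z,c):
    R=cv2.Rodrigues(c['rvec'])[0]; o=-R.T@c['tvec']
    d=R.T@np.array([(uv[0]-c['cx'])/c['fx'],(uv[1]-c['cy'])/c['fy'],1])
    return o+d*(z-o[2])/d[2]
E
python3 - <<'E'
from h import *
c=manip.calibration("top"); g=lambda u,v,z: ray((215+u/5-.4,120+v/5-.4),z,c).round(4)
print("foot",g(303.5,281.5,.008)); print("ptr",g(241,478,.025)); print("ball",g(508,297,.077)); print("hub",g(302,266,.053))
print("post",g(177,378,.06)); print("beaker",g(620,325,0),"watch",g(582,500,.014),"drop",g(10,340,.05))
w=manip.calibration("wrist"); R=cv2.Rodrigues(w['rvec'])[0]
T=manip.current_eef_rot(); p=manip.current_tool_pos()
print(T.round(3),"cam in tool",(T.T@(-R.T@w['tvec']-p)).round(3)); print("axes in tool",(T.T@R.T).round(3),w['fx'])
E
```

```text
foot [0.5719 0.0837 0.008 ]
ptr [0.4372 0.1278 0.025 ]
ball [ 0.5483 -0.0459  0.077 ]
hub [0.5744 0.0863 0.053 ]
post [0.4996 0.1692 0.06  ]
beaker [ 0.5412 -0.1307  0.    ] watch [ 0.4215 -0.0989  0.014 ] drop [0.5273 0.2792 0.05  ]
[[ 0.928  0.372 -0.   ]
 [ 0.372 -0.928  0.002]
 [ 0.    -0.002 -1.   ]] cam in tool [ 0.081  0.001 -0.14 ]
axes in tool [[ 0.002 -0.956 -0.293]
 [ 1.     0.002  0.001]
 [-0.    -0.293  0.956]] 314.8087838056895
```

```bash
python3 - <<'E'
from h import *
manip.gripper_close(10)
manip.movep([.50,.04,.27],np.diag([1.,-1,-1]))
c=manip.calibration("wrist"); im=manip.capture("wrist"); np.save("c1.npy",c,allow_pickle=True); cv2.imwrite("pics/w1raw.png",im)
cv2.imwrite("pics/w1.png",cv2.resize(im,(800,600),interpolation=cv2.INTER_CUBIC)); print(manip.current_time_s(),manip.current_joint_pos().round(2))
E
```

```text
4.125 [-0.14  0.33  1.71 -0.    1.11  1.43]
```

View pics/w1.png

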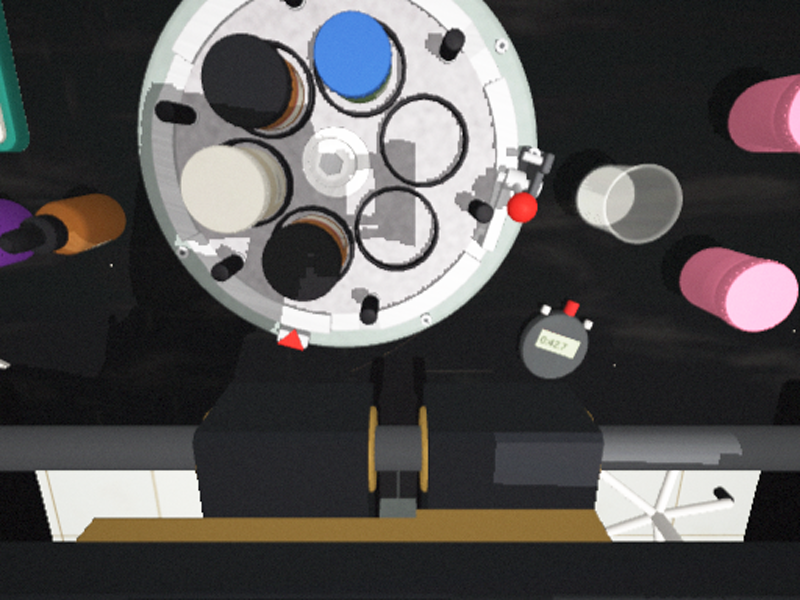

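The view shows the post tops at about (218,271), (370,317), (484,213), (455,36) and (164,110). The pointer tip is at (293,331), the ball at (522,207) and the hub top at (331,164).

```bash
python3 - <<'E'
from h import *
c=np.load("c1.npy",allow_pickle=True).item()
g=lambda u,v,z: ray(((u+.5)*.64-.5,(v+.5)*.64-.5),z,c)
posts=np.array([g(u,v,.06) for u,v in[(218,271),(370,317),(484,213),(455,36),(164,110)]])
ptr=g(293,331,.025); hub=g(331,164,.053); ball=g(522,207,.077)
k=np.array([-1,1,2,3,-2])  # places: filled below
def f(p):
    cx,cy,yaw,w=p
    a=yaw+np.pi+w+np.radians([-30,30,90,150,-90])
    r=np.c_[cx+.1135*np.cos(a),cy+.1135*np.sin(a)]-posts[:,:2]
    q=np.array([cx-.14*np.cos(yaw),cy-.14*np.sin(yaw)])-ptr[:2]
    return np.r_[r.ravel(),q,np.array([cx,cy])-hub[:2]]
s=least_squares(f,[.573,.085,-.305,0]); print(s.x.round(4),(s.fun*1000).round(1))
cx,cy,yaw,w=s.x; R=np.array([[np.cos(yaw),-np.sin(yaw)],[np.sin(yaw),np.cos(yaw)]])
L=lambda P:(R.T@(P[:2]-[cx,cy])*1000).round(1)
print("ball",ball,L(ball),"hub",L(hub)); 
for n,u,v,z in[("hinge?",545,165,.036),("beaker base",607,195,0),("watch",553,345,.014),("dropperbase",88,222,.0),("droptop",12,237,.109)]: P=g(u,v,z);print(n,P.round(3),L(P))
E
```

```text
[ 0.5747  0.0851 -0.2886 -0.0127] [-1.2 -0.8  0.5  1.2  0.1 -0.5 -1.2  0.2 -0.2 -0.1  1.2 -0.4  0.7  0.3]
ball [ 0.54687912 -0.0450167   0.077     ] [  10.4 -132.7] hub [-0.6 -0.5]
hinge? [ 0.573 -0.07   0.036] [  42.5 -149.1]
beaker base [ 0.549 -0.133  0.   ] [  37.1 -216.6]
watch [ 0.422 -0.096  0.014] [ -94.3 -217.4]
dropperbase [0.526 0.295 0.   ] [-106.2  187.7]
droptop [0.532 0.275 0.109] [-95.3 170.2]
```

```bash
cat >> h.py <<'E'
CX,CY,YAW=.5747,.0851,-.2886
def W(x,y,tip):
    a,b=np.cos(YAW),np.sin(YAW); return np.array([CX+a*x-b*y,CY+b*x+a*y,tip+manip.tips_ahead])
def O(yaw):  # yaw of tool x in carousel frame, tool down
    a=yaw+YAW; return np.array([[np.cos(a),np.sin(a),0],[np.sin(a),-np.cos(a),0],[0,0,-1.]])
def snap(name):
    c=manip.calibration("wrist"); im=manip.capture("wrist"); np.save(name+".npy",c,allow_pickle=True)
    cv2.imwrite(f"pics/{name}.png",cv2.resize(im,(800,600),interpolation=cv2.INTER_CUBIC))
E
python3 - <<'E'
from h import *
A=O(np.pi/2); y=-.133
manip.movep(W(-.025,y,.15),A)
manip.servo_line(W(-.025,y,.067),.1); f0=manip.current_wrist_force()
for x in np.arange(-.015,.0245,.013):
    manip.servo_line(W(x,y,.067),.06); print(x,(manip.current_wrist_force()-f0).round(2))
manip.wait(.4)
manip.servo_line(W(0,y,.067),.1); manip.servo_line(W(-.01,y,.15),.2)
manip.movep(np.array([.50,.04,.27]),np.diag([1.,-1,-1])); snap("w2"); print(manip.current_time_s())
E
```

```text
-0.015 [-0.75 -1.5  -0.27]
-0.002 [-0.86 -0.18 -0.56]
0.011 [-1.37  0.22 -0.6 ]
0.024 [-1.75  0.02 -1.97]
10.5
```

View pics/w2.png

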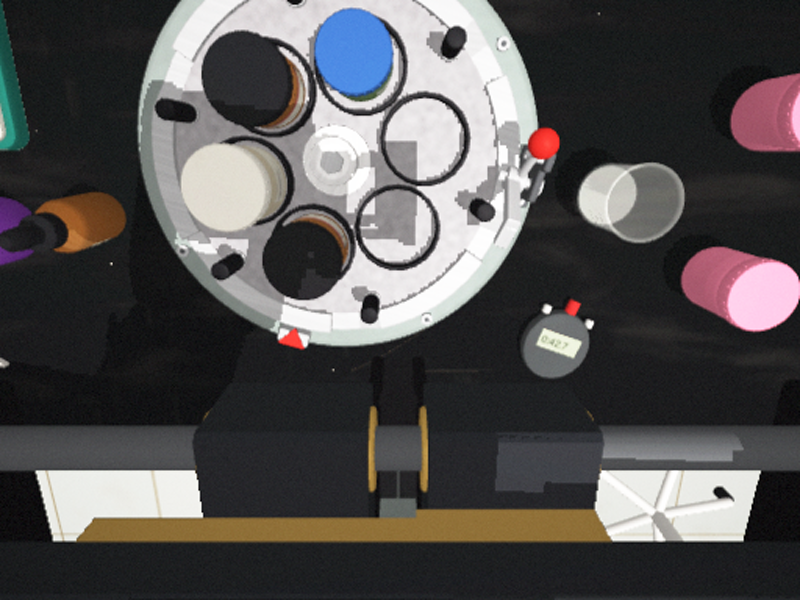

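Lever is thrown over: the ball is now at (544,142) and the posts haven't moved. Next I'll push the near post round.

```bash
cat >> h.py <<'E'
def F(w,tip,r=.116):
    p=np.radians(150)+w-.195; return W(r*np.cos(p),r*np.sin(p),tip),O(p)
E
python3 - <<'E'
from h import *
P,A=F(-.11,.15); manip.movep(P,A); print(manip.current_joint_pos().round(2))
P,A=F(-.11,.044); manip.servo_line(P,.1); f0=manip.current_wrist_force()
for w in np.linspace(-.03,.99,13):
    P,A=F(w,.044); manip.servo_line(P,.06,A); print(round(w,2),(manip.current_wrist_force()-f0).round(1))
P,A=F(.93,.044); manip.servo_line(P,.1,A); P,A=F(.93,.15); manip.servo_line(P,.2)
manip.movep(np.array([.50,.04,.27]),np.diag([1.,-1,-1])); snap("w3"); print(manip.current_time_s())
E
```

```text
[ 0.15  0.53  1.67 -0.    0.93 -0.31]
-0.03 [1.4 0.9 1.5]
0.06 [0.6 1.8 0.9]
0.14 [1.  1.9 1.2]
0.22 [1.4 0.9 0.5]
0.31 [1.1 0.7 0.8]
0.4 [1.  0.3 0.4]
0.48 [0.3 0.9 0.4]
0.57 [1.1 0.7 1. ]
0.65 [-0.2  1.6  0.3]
0.74 [ 1.  -0.4  0.5]
0.82 [0.5 0.3 0.5]
0.9 [1.3 1.3 0.3]
0.99 [0.4 0.7 0. ]
20.8333
```

View pics/w3.png

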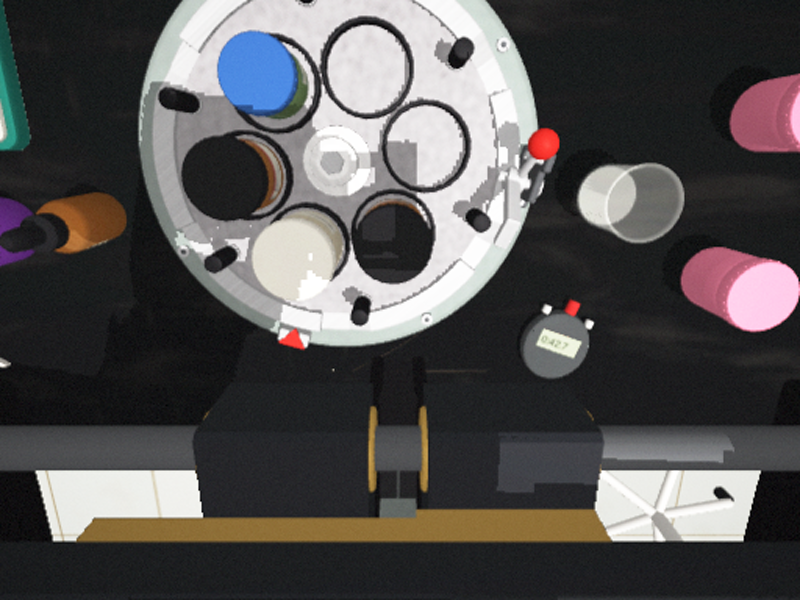

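The wheel is nearly one place back, with post tops at (361,318), (480,223), (462,46), (170,97) and (211,264). I'll fit the wheel angle before finishing the push.

```bash
python3 - <<'E'
from h import *
def ang(name,pts):
    c=np.load(name+".npy",allow_pickle=True).item(); o=[]
    for (u,v),k in zip(pts,[-30,30,90,150,-90]):
        p=ray(((u+.5)*.64-.5,(v+.5)*.64-.5),.06,c)
        a=np.arctan2(p[1]-CY,p[0]-CX)-YAW-np.pi-np.radians(k); o.append((a+np.pi)%(2*np.pi)-np.pi)
    return np.round(o,3),np.mean(o).round(4)
print(ang("c1",[(218,271),(370,317),(484,213),(455,36),(164,110)]))
print(ang("w3",[(211,264),(361,318),(480,223),(462,46),(170,97)]))
E
```

```text
(array([-0.025, -0.003, -0.015, -0.006, -0.014]), np.float64(-0.0128))
(array([-0.085, -0.071, -0.089, -0.07 , -0.086]), np.float64(-0.08))
```

```bash
python3 - <<'E'
from h import *
P,A=F(.9,.15); manip.movep(P,A)
P,A=F(.9,.044); manip.servo_line(P,.12)
for w in (1.0,1.066):
    P,A=F(w,.044); manip.servo_line(P,.05,A)
P,A=F(.98,.044); manip.servo_line(P,.1,A); P,A=F(.98,.15); manip.servo_line(P,.2)
A=O(np.pi/2); y=-.133
manip.movep(W(.09,y,.15),A); manip.servo_line(W(.09,y,.067),.1)
manip.servo_line(W(.043,y,.067),.05); manip.wait(.3)
manip.servo_line(W(.07,y,.067),.1); manip.servo_line(W(.07,y,.15),.2)
manip.movep(np.array([.50,.04,.27]),np.diag([1.,-1,-1])); snap("w4"); print(manip.current_time_s())
E
```

```text
32.0667
```

View pics/w4.png

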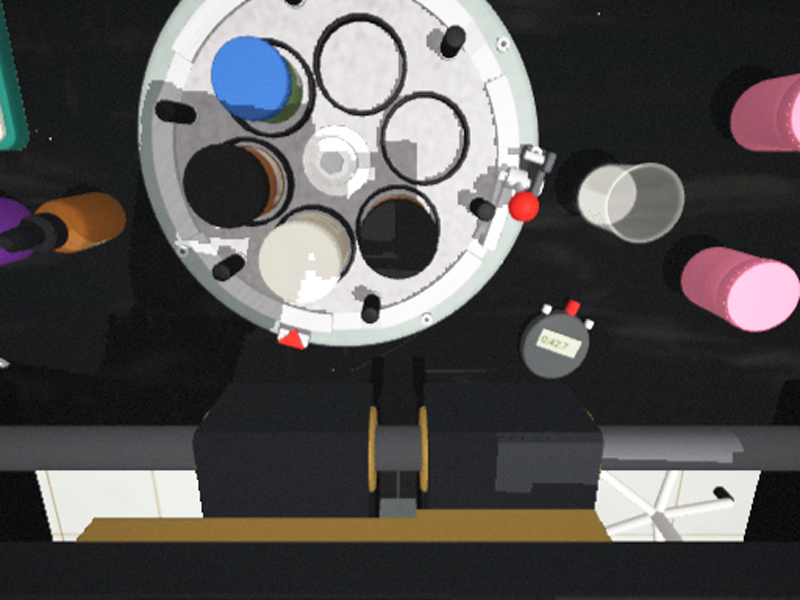

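The ball is back at (523,206), against (522,207) at the start, and the posts coincide with their starting places. The white jar stands at the pointer. I'll check the ball centroids, then hand in.

```bash
python3 - <<'E'
from h import *
d=[]
for n in("w1","w2","w4"):
    i=cv2.imread(f"pics/{n}.png")[120:240,490:580].astype(int); m=(i[...,2]>150)&(i[...,1]<90)
    d.append(np.argwhere(m).mean(0)); print(n,d[-1].round(1))
if np.linalg.norm(d[2]-d[0])<3: print(manip.hand_in(),manip.current_time_s())
E
```

```text
w1 [87.  31.9]
w2 [23.2 53.6]
w4 [86.  33.5]
the job is handed in; nothing more can be done
the job is handed in; nothing more can be done
```

The job is handed in at about 32 s of the 59 s limit. The pawl was thrown over, the wheel pushed back one place and the pawl dropped. The last picture shows the white jar at the pointer and the lever ball within about 2 pixels of its pawl-down position; no verdict was returned.

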